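# Load the bonder's spool rack in kit order

## Robot

A 7-joint arm with a two-finger parallel gripper is mounted at the origin on the work surface. World frame = base frame: x ahead of the robot, y to its left, z up, the work surface at z = 0. Lengths are in m, angles in rad, forces in N, time in s.
With the tool pointing down it reaches from about 0.4 to 0.85 m from the base axis. Payload 10.4 kg.
Tool frame: the origin (TCP) lies on the centre line of the jaws, within the pads' length; the fingertips stand r.tip_extent ahead of it and the grasp point (between the pads) lies 3 mm ahead of it (r.tip_extent is the distance from the TCP to the fingertips, in m); z points along the fingers, y is the direction in which the jaws open and shut (so a half turn about z gives the same grasp; the last joint's range is limited). The gripper opens to 87 mm and grips with 3 to 60 N. Pads are 19 mm wide; open, the fingers measure 117 mm over their backs; the gripper's body (75 mm by 190 mm) begins 51 mm behind the grasp point.
Start: joints at [1.254, 0.332, -0.065, 1.46, 0.022, 1.35, -0.088], TCP at [0.181, -0.598, 0.245] pointing down, gripper open.
Joint ranges: [-2.6, 2.6], [-0.5, 2.12], [-1.47, 1.34], [0.16, 2.42], [-1.27, 4.41], [0.06, 2.06], [-2.6, 2.6]. Speed limits (rad/s): [2.22, 2.22, 2.79, 2.79, 3.14, 3.14, 3.14].

## Interface

Orientations are given as a unit quaternion [x, y, z, w].
In Python, from bench import r gives the robot as it stands. The module is installed in compiled form; this text tells all that it offers.
- The arm moves only by the shell command python3 -m jog 'ROWS' [FORCE]. ROWS is JSON, a list of rows, each a list of 5 numbers: the shift along the tool's x, y, z in cm, then the turn about the tool's z in rad, then the closure, from 0 (fully open) to 1 (shut). A call has exactly 10 rows; each row shifts and turns the pose as measured when the row begins, along the tool's axes as they then stand; what a row does not reach is not made up. A row lasts 1/10 s, in which the tool goes at most 50 mm and 8.59 degrees, less where a joint would pass 70% of its speed; a pose out of reach is approached as far as the arm can. A call with a gripper value outside its range is refused whole. The fingers move at their own pace and stop on an object; FORCE is the grip in N (left out, the last holds). Time passes only in rows, so rows that do not move let the fingers close, or fill a call up. It gives the time, the measured TCP pose, the force and the opening at its end, in the units of the state.
- r.read_state(): the state, without advancing time (a new reading comes with each control period).
- r.camera(name): name is "scene" or "side" or "wrist"; returns a dict with "pixels" (480x640x3 uint8, red, green, blue), "fx", "fy", "cx", "cy" (pixels), "camera_from_world" (4x4, takes a point from world to camera coordinates). Camera axes: x right, y up, looking along -z (the intrinsics and any distortion apply to the point x, -y, -z); pixel columns grow to the right and rows downward; lengths in m; the calibration is good to about 2 mm. The wrist camera is an equidistant fisheye: a pixel r from the principal point sees the ray r / f radians off the axis. A picture is of the moment at which its call begins. There is no depth.
- r.close_job(): hands the job in, once; it reports no verdict.
The state is a dict: "time": time; "joint_positions": joint angles; "joint_vel": joint speeds; "joint_torque": joint torques, N m; "ee_pos": TCP position; "eef_rot": TCP orientation; "ft_force": force on the tool from outside, world axes, zero at the start; "torque": the same for the moment, N m; "width": finger opening in m.
Only numpy, scipy, OpenCV 4.12 (cv2) and the standard library are available. Lean on these libraries where they do the work, as an engineer would, in place of code of your own. Each camera call takes 0.05 s, during which the arm holds its last target. There are 200 camera calls.

## Task

Move the four bonding-wire spools from their open shipping cases on the black tray onto the four posts of the dark steel spool rack, keeping the order of the row: the spool nearest the tray's white end goes on the post nearest the rack's white end, the next one on the next post, and so on. Each spool must end fully down on its post, and no spool may be tipped over on the way.

Things in the scene. Friction and masses are not known exactly. Their poses are not given: they have to be found in the camera images.
- red_spool: loose red wire spool: a reel with two red flanges 58 mm across and gold wire between them, 40 mm tall, 60 to 130 g, standing upright, with an open bore 45 mm wide right through it. Origin at the centre of its underside, z up along its axis; round, so any yaw is alike. Grip it across the flanges from any side.
- blue_spool: loose blue wire spool: a reel with two blue flanges 58 mm across and gold wire between them, 40 mm tall, 60 to 130 g, standing upright, with an open bore 45 mm wide right through it. Origin at the centre of its underside, z up along its axis; round, so any yaw is alike. Grip it across the flanges from any side.
- green_spool: loose green wire spool: a reel with two green flanges 58 mm across and gold wire between them, 40 mm tall, 60 to 130 g, standing upright, with an open bore 45 mm wide right through it. Origin at the centre of its underside, z up along its axis; round, so any yaw is alike. Grip it across the flanges from any side.
- gold_spool: loose gold wire spool: a reel with two gold flanges 58 mm across and gold wire between them, 40 mm tall, 60 to 130 g, standing upright, with an open bore 45 mm wide right through it. Origin at the centre of its underside, z up along its axis; round, so any yaw is alike. Grip it across the flanges from any side.
- red_case: fixed red bottom of a shipping case, in which the red spool stands at the start: a disc 72 mm across, its seat for the spool 4 mm above its underside, its centre boss 27 mm across with a tapered top 26 mm above its underside. Origin at the centre of its underside. It stays, and so keeps showing where its spool stood.
- blue_case: fixed blue bottom of a shipping case, in which the blue spool stands at the start: a disc 72 mm across, its seat for the spool 4 mm above its underside, its centre boss 27 mm across with a tapered top 26 mm above its underside. Origin at the centre of its underside. It stays, and so keeps showing where its spool stood.
- green_case: fixed green bottom of a shipping case, in which the green spool stands at the start: a disc 72 mm across, its seat for the spool 4 mm above its underside, its centre boss 27 mm across with a tapered top 26 mm above its underside. Origin at the centre of its underside. It stays, and so keeps showing where its spool stood.
- gold_case: fixed gold bottom of a shipping case, in which the gold spool stands at the start: a disc 72 mm across, its seat for the spool 4 mm above its underside, its centre boss 27 mm across with a tapered top 26 mm above its underside. Origin at the centre of its underside. It stays, and so keeps showing where its spool stood.
- case_tray: fixed black tray, 84 mm (x) by 380 mm (y), 10 mm thick. The four cases stand on it in any order at its y = +126, +42, -42, -126 mm. Its +y end is a white block, the row's first end. Origin on the table under the row's middle. Tray and rack stand left and right or swapped, turned up to 12 degrees. Loose clear lids 44 mm tall stand in a row at its x = +108 mm.
- spool_rack: fixed dark steel rack, 80 mm (x) by 380 mm (y), with four grey posts at its y = -126, -42, +42, +126 mm, empty at the start. Its -y end is a white block, the row's first end. Origin on the table under the row's middle. Spool seats (54 mm collars) 23 mm and tapered post tops 49 mm above the table; posts 27 mm across. Small loose things under 30 mm high lie at its x = +80 to +145 mm.
There are look-alikes about, which are no part of the job. What is shaped like the gold_spool but pink is not meant.

How it is judged:
At the end, for the whole second after the job is handed in: Counted from the white ends, every spool is on the rack post with the same number as its own case on the tray: within 12 mm of the post's axis along and across, underside within 4 mm of the seat's height, upright within 0.1 rad and slower than 20 mm/s (((y of red_case in the frame of case_tray between 0.106 and 0.146 m and y of red_spool in the frame of spool_rack between -0.138 and -0.114 m) or (y of red_case in the frame of case_tray between 0.022 and 0.062 m and y of red_spool in the frame of spool_rack between -0.054 and -0.03 m) or (y of red_case in the frame of case_tray between -0.062 and -0.022 m and y of red_spool in the frame of spool_rack between 0.03 and 0.054 m) or (y of red_case in the frame of case_tray between -0.146 and -0.106 m and y of red_spool in the frame of spool_rack between 0.114 and 0.138 m)) and x of red_spool in the frame of spool_rack between -0.012 and 0.012 m and z of red_spool in the frame of spool_rack between 0.019 and 0.027 m and angle between each of red_spool, blue_spool, green_spool, gold_spool's own z axis and vertical below 0.1 rad and linear speed of each of red_spool, blue_spool, green_spool, gold_spool below 0.02 m/s and ((y of blue_case in the frame of case_tray between 0.106 and 0.146 m and y of blue_spool in the frame of spool_rack between -0.138 and -0.114 m) or (y of blue_case in the frame of case_tray between 0.022 and 0.062 m and y of blue_spool in the frame of spool_rack between -0.054 and -0.03 m) or (y of blue_case in the frame of case_tray between -0.062 and -0.022 m and y of blue_spool in the frame of spool_rack between 0.03 and 0.054 m) or (y of blue_case in the frame of case_tray between -0.146 and -0.106 m and y of blue_spool in the frame of spool_rack between 0.114 and 0.138 m)) and x of blue_spool in the frame of spool_rack between -0.012 and 0.012 m and z of blue_spool in the frame of spool_rack between 0.019 and 0.027 m and ((y of green_case in the frame of case_tray between 0.106 and 0.146 m and y of green_spool in the frame of spool_rack between -0.138 and -0.114 m) or (y of green_case in the frame of case_tray between 0.022 and 0.062 m and y of green_spool in the frame of spool_rack between -0.054 and -0.03 m) or (y of green_case in the frame of case_tray between -0.062 and -0.022 m and y of green_spool in the frame of spool_rack between 0.03 and 0.054 m) or (y of green_case in the frame of case_tray between -0.146 and -0.106 m and y of green_spool in the frame of spool_rack between 0.114 and 0.138 m)) and x of green_spool in the frame of spool_rack between -0.012 and 0.012 m and z of green_spool in the frame of spool_rack between 0.019 and 0.027 m and ((y of gold_case in the frame of case_tray between 0.106 and 0.146 m and y of gold_spool in the frame of spool_rack between -0.138 and -0.114 m) or (y of gold_case in the frame of case_tray between 0.022 and 0.062 m and y of gold_spool in the frame of spool_rack between -0.054 and -0.03 m) or (y of gold_case in the frame of case_tray between -0.062 and -0.022 m and y of gold_spool in the frame of spool_rack between 0.03 and 0.054 m) or (y of gold_case in the frame of case_tray between -0.146 and -0.106 m and y of gold_spool in the frame of spool_rack between 0.114 and 0.138 m)) and x of gold_spool in the frame of spool_rack between -0.012 and 0.012 m and z of gold_spool in the frame of spool_rack between 0.019 and 0.027 m); the robot touches nothing.
It fails at once if a spool is tipped over (leans more than 0.8 rad) (angle between any of red_spool, blue_spool, green_spool, gold_spool's own z axis and vertical above 0.8 rad).
It also fails if it takes over 96 s, if anything falls off the work surface, if the arm or the gripper's body presses on something with over 40 N, if the wrist force passes 120 N, or if a joint passes its speed limit or range.

## Working session

There is one attempt and no reset: what is moved stays moved. The work goes in short steps, Python scripts to look and compute and a shell command to move; the robot and the scene stay as the last step left them, time stands still between calls to the robot, and variables do not carry over. Pictures are saved under pics/ and viewed, about 12 in all and at most 16, crops included, and the job is handed in when it is done.

```bash
mkdir -p pics; cat > h.py <<'E'
import numpy as np, cv2
from bench import r
def grab(n,f):
    c=r.camera(n); cv2.imwrite('pics/'+f,c['pixels'][:,:,::-1]); 
    np.savez('pics/'+f+'.npz',**{k:np.asarray(v) for k,v in c.items()}); return c
def load(f): return dict(np.load('pics/'+f+'.npz'))
def ray(c,u,v,wrist=False):
    x=(u-c['cx'])/c['fx']; y=(v-c['cy'])/c['fy']
    if wrist:
        t=np.hypot(x,y); s=np.sin(t)/t if t>1e-9 else 1; d=np.array([x*s,-y*s,-np.cos(t)])
    else: d=np.array([x,-y,-1.])
    T=np.linalg.inv(c['camera_from_world']); return T[:3,3],T[:3,:3]@d
def at(c,u,v,z,wrist=False):
    o,d=ray(c,u,v,wrist); return o+d*(z-o[2])/d[2]
def proj(c,p,wrist=False):
    q=c['camera_from_world']@np.r_[p,1]; x,y,z=q[0],-q[1],-q[2]
    if wrist:
        rr=np.hypot(x,y); t=np.arctan2(rr,z); x,y=x/rr*t,y/rr*t
    else: x,y=x/z,y/z
    return np.array([c['cx']+c['fx']*x,c['cy']+c['fy']*y])
E
python3 - <<'E'
from h import *
for n in('scene','side','wrist'):
    c=grab(n,n+'0.png'); print(n,c['fx'],c['cx'],c['cy'],np.linalg.inv(c['camera_from_world']).round(3).tolist(),[k for k in c])
s=r.read_state(); print(s, r.tip_extent)
E
```

```text
scene 522.9706206314131 310.63788435111906 239.79299249048825 [[-0.826, -0.455, 0.332, 0.889], [0.563, -0.683, 0.465, 0.418], [0.015, 0.571, 0.821, 0.804], [0.0, 0.0, 0.0, 1.0]] ['pixels', 'fx', 'fy', 'cx', 'cy', 'camera_from_world']
side 470.969019995261 318.02035736482253 244.92186537102134 [[0.916, 0.257, -0.307, 0.257], [-0.4, 0.603, -0.69, -0.745], [0.007, 0.755, 0.655, 0.72], [0.0, 0.0, 0.0, 1.0]] ['pixels', 'fx', 'fy', 'cx', 'cy', 'camera_from_world']
wrist 371.64829954431775 320.63214452025545 244.93075357661547 [[0.29, 0.921, 0.261, 0.253], [-0.957, 0.279, 0.078, -0.575], [-0.001, -0.273, 0.962, 0.384], [0.0, 0.0, 0.0, 1.0]] ['pixels', 'fx', 'fy', 'cx', 'cy', 'camera_from_world']
{'time': 0.15, 'joint_positions': array([ 1.25438627,  0.33270284, -0.06470682,  1.46074917,  0.02164005,
        1.34992471, -0.08852375]), 'joint_vel': array([-0.00193834, -0.00323302, -0.00068913, -0.00247322, -0.0002285 ,
        0.00096653, -0.00012125]), 'joint_torque': array([ 1.37603947e-03, -6.23634911e+01,  2.52265215e-02, -3.90147042e+01,
       -6.12452393e-02,  3.71296867e-02,  1.46850480e-04]), 'ee_pos': array([ 0.18091165, -0.59795379,  0.24395127]), 'eef_rot': array([ 9.89228085e-01,  1.46381350e-01, -1.21546229e-04, -5.30052278e-04]), 'ft_force': array([1.03375862, 0.96372285, 0.23854788]), 'torque': array([-0.03002351,  0.05678786, -0.04206095]), 'width': 0.08680285386172551} 0.022
```

View pics/scene0.png

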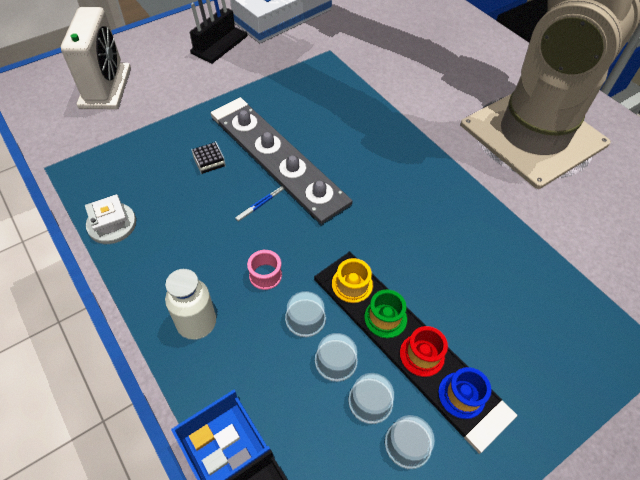

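View pics/side0.png

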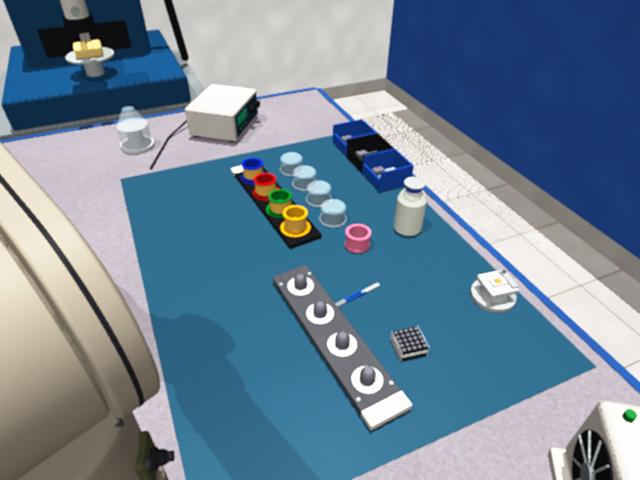

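Row from the tray's white end (scene picture): blue (466,390), red (427,347), green (388,310), gold (354,275). The pink ring at (265,268) is the decoy, with no case. The rack's white end is at the top (230,108), with posts at (244,117), (267,139), (292,163) and (319,187). I'll fit both fixture poses from the two views.

```bash
cat > fit.py <<'E'
from h import *
from scipy.optimize import least_squares
S,D=load('scene0.png'),load('side0.png')
ys=np.array([-.126,-.042,.042,.126])
def w(p,x,y,z): c,s=np.cos(p[2]),np.sin(p[2]); return np.array([p[0]+c*x-s*y,p[1]+s*x+c*y,z])
def fit(obs,p0):
    f=lambda p:np.concatenate([proj(c,w(p,0,y,z))-uv for c,y,z,uv in obs])
    q=least_squares(f,p0,loss='soft_l1'); return q.x,f(q.x).reshape(-1,2)
rack=[(S,y,.049,np.array(u)) for y,u in zip(ys,[(244,113),(267,134),(292,158),(319,183)])]+\
     [(D,y,.049,np.array(u)) for y,u in zip(ys,[(368,370),(342,337),(320,306),(300,279)])]
tray=[(S,y,.054,np.array(u)) for y,u in zip(-ys,[(469,384),(428,341),(388,304),(354,270)])]+\
     [(D,y,.054,np.array(u)) for y,u in zip(-ys,[(253,164),(265,180),(280,198),(295,215)])]
# seeds: direction of row from plain back-projection
a=at(S,244,113,.049);b=at(S,319,183,.049);e=at(S,469,384,.054);g=at(S,354,270,.054)
print(a,b,e,g)
yr=np.arctan2(*(b-a)[[1,0]])-np.pi/2; yt=np.arctan2(*(e-g)[[1,0]])-np.pi/2
for n,o,p0 in(('rack',rack,[*(a+b)[:2]/2,yr]),('tray',tray,[*(e+g)[:2]/2,yt])):
    p,res=fit(o,p0); print(n,p.round(4),'deg',np.degrees(p[2]).round(2)); print(res.round(1).tolist())
    for y in (ys if n=='rack' else -ys): print(w(p,0,y,0).round(4))
E
python3 fit.py
python3 - <<'E'
import cv2
from h import *
i=cv2.imread('pics/scene0.png')
a=cv2.resize(i[240:430,300:530],None,fx=2.6,fy=2.6,interpolation=cv2.INTER_CUBIC)
cv2.imwrite('pics/c1.png',a)
E
```

```text
[ 0.51738272 -0.35638205  0.049     ] [ 0.49650115 -0.10928762  0.049     ] [0.53748937 0.33643297 0.054     ] [0.56004321 0.08500121 0.054     ]
rack [ 0.5082 -0.2367  0.0895] deg 5.13
[[-2.3, -1.2], [-1.5, -0.2], [-1.1, -0.7], [-0.8, -0.5], [-0.6, 0.4], [-0.5, -2.1], [-1.2, -2.2], [-1.3, -2.7]]
[ 0.5195 -0.3622  0.    ]
[ 0.512  -0.2785  0.    ]
[ 0.5045 -0.1948  0.    ]
[ 0.497  -0.1112  0.    ]
tray [0.5493 0.209  0.0928] deg 5.32
[[-1.0, -1.1], [-1.8, 0.8], [0.0, 0.2], [-1.0, -0.4], [-1.8, -0.6], [-1.1, -1.5], [-2.2, -3.0], [-1.8, -1.8]]
[0.5376 0.3344 0.    ]
[0.5454 0.2508 0.    ]
[0.5532 0.1671 0.    ]
[0.561  0.0835 0.    ]
```

View pics/c1.png

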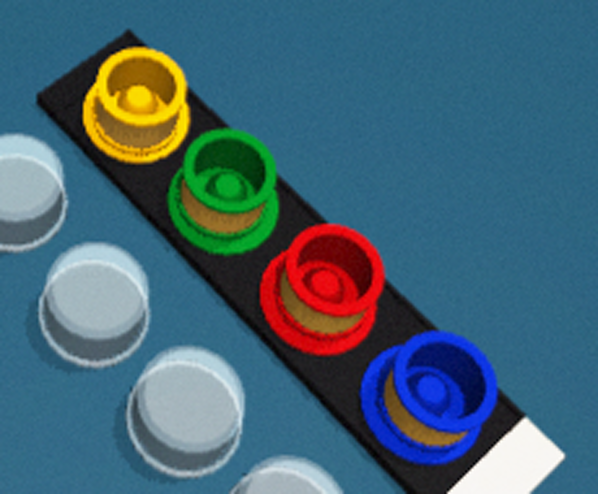

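The crop confirms the four spools in their own cases: gold, green, red and blue, with blue at the white end. Both fits are consistent to about 2 px, with both fixtures at yaw ≈ 5.2°. Next is a helper that works out the moves.

```bash
cat > go.py <<'E'
import sys
from h import *
from scipy.spatial.transform import Rotation as R
# go.py x y z n [phi_deg]: n equal world steps from the present pose, in tool axes (cm, rad)
x,y,z=map(float,sys.argv[1:4]); n=int(sys.argv[4]); ph=np.radians(float(sys.argv[5]) if len(sys.argv)>5 else 95.2)
s=r.read_state(); M=R.from_quat(s['eef_rot']).as_matrix(); d=np.array([x,y,z])-s['ee_pos']
phi=np.arctan2(M[1,0],M[0,0]); dp=(ph-phi+np.pi)%(2*np.pi)-np.pi
print('t',round(s['time'],2),'pos',s['ee_pos'].round(4),'phi',np.degrees(phi).round(1),'tilt',np.degrees(np.arccos(-M[2,2])).round(2),'w',round(s['width'],4),'F',s['ft_force'].round(1))
print('total tool cm',(M.T@d*100).round(2),'turn',round(-dp,3))
if n>1:
    for k in range(n):
        A=R.from_rotvec([0,0,dp*k/n]).as_matrix()@M
        print((A.T@d*100/n).round(1).tolist(),round(-dp/n,3))
E
python3 go.py 0.561 0.0835 0.2 18
```

```text
t 0.15 pos [ 0.1809 -0.598   0.244 ] phi 16.8 tilt 0.06 w 0.0868 F [1.  1.  0.2]
total tool cm [ 56.12 -54.21   4.45] turn -1.368
[3.1, -3.0, 0.2] -0.076
[3.3, -2.8, 0.2] -0.076
[3.5, -2.5, 0.2] -0.076
[3.7, -2.2, 0.2] -0.076
[3.9, -1.9, 0.2] -0.076
[4.0, -1.6, 0.2] -0.076
[4.1, -1.3, 0.2] -0.076
[4.2, -1.0, 0.2] -0.076
[4.3, -0.7, 0.2] -0.076
[4.3, -0.4, 0.2] -0.076
[4.3, -0.0, 0.2] -0.076
[4.3, 0.3, 0.2] -0.076
[4.3, 0.6, 0.2] -0.076
[4.2, 0.9, 0.2] -0.076
[4.1, 1.3, 0.2] -0.076
[4.0, 1.6, 0.2] -0.076
[3.9, 1.9, 0.2] -0.076
[3.8, 2.2, 0.2] -0.076
```

```bash
python3 -m jog '[[3.1,-3,0.2,-0.076,0],[3.3,-2.8,0.2,-0.076,0],[3.5,-2.5,0.2,-0.076,0],[3.7,-2.2,0.2,-0.076,0],[3.9,-1.9,0.2,-0.076,0],[4,-1.6,0.2,-0.076,0],[4.1,-1.3,0.2,-0.076,0],[4.2,-1,0.2,-0.076,0],[4.3,-0.7,0.2,-0.076,0],[4.3,-0.4,0.2,-0.076,0]]' 20; python3 go.py 0.561 0.0835 0.2 10
```

```text
time: 1.15
ee_pos: [0.3896, -0.2087, 0.22]
eef_rot: [0.86, 0.511, -0.002, -0.001]
ft_force: [1.2, 0.0, 1.2]
width: 0.0873
t 1.15 pos [ 0.3896 -0.2087  0.22  ] phi 61.4 tilt 0.27 w 0.0873 F [1.2 0.  1.2]
total tool cm [33.86  1.09  1.93] turn -0.589
[3.4, 0.1, 0.2] -0.059
[3.4, 0.3, 0.2] -0.059
[3.4, 0.5, 0.2] -0.059
[3.3, 0.7, 0.2] -0.059
[3.3, 0.9, 0.2] -0.059
[3.2, 1.1, 0.2] -0.059
[3.1, 1.3, 0.2] -0.059
[3.1, 1.5, 0.2] -0.059
[3.0, 1.6, 0.2] -0.059
[2.9, 1.8, 0.2] -0.059
```

```bash
python3 -m jog '[[3.4,0.1,0.2,-0.059,0],[3.4,0.3,0.2,-0.059,0],[3.4,0.5,0.2,-0.059,0],[3.3,0.7,0.2,-0.059,0],[3.3,0.9,0.2,-0.059,0],[3.2,1.1,0.2,-0.059,0],[3.1,1.3,0.2,-0.059,0],[3.1,1.5,0.2,-0.059,0],[3,1.6,0.2,-0.059,0],[2.9,1.8,0.2,-0.059,0]]'; python3 go.py 0.561 0.0835 0.2 1; python3 -c "
from h import *
c=grab('wrist','w1.png')
i=cv2.imread('pics/w1.png')
for p in [(.561,.0835),(.5532,.1671),(.5454,.2508),(.5376,.3344)]:
    u=proj(c,np.r_[p,.054],True); print(u); cv2.drawMarker(i,tuple(int(v) for v in u),(255,0,255),0,12)
cv2.imwrite('pics/w1m.png',i)"
```

```text
time: 2.15
ee_pos: [0.5621, 0.1014, 0.1979]
eef_rot: [0.665, 0.747, -0.002, -0.001]
ft_force: [0.2, -1.5, 0.6]
width: 0.0872
t 2.15 pos [0.5621 0.1014 0.1979] phi 96.7 tilt 0.26 w 0.0872 F [ 0.2 -1.5  0.6]
total tool cm [-1.77 -0.32 -0.21] turn 0.026
[317.05467794 260.48812376]
[319.50819637 155.00637953]
[322.21129208  47.25331895]
[324.71994018 -46.60149782]
```

View pics/w1m.png

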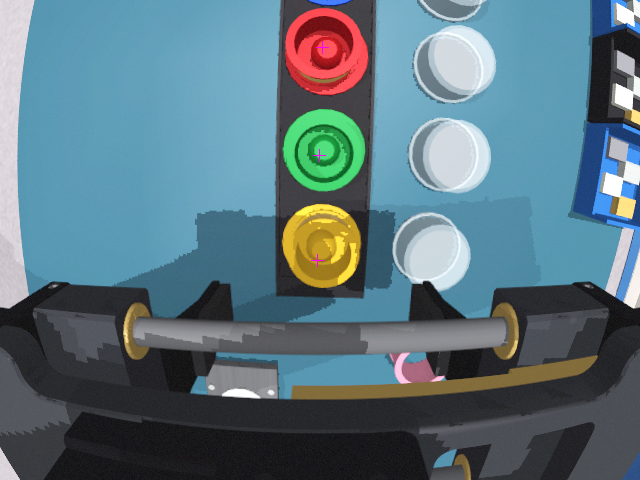

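The wrist view shows gold (321,246), green (324,150) and red (327,50), with the lids to the right. The arm was still moving, so I'll settle it and compare again.

```bash
python3 -m jog '[[-1,-0.1,0,0.026,0],[-1,-0.1,0,0,0],[-1,0,0,0,0],[-1,0,0,0,0],[-1,0,0,0,0],[-1,0,0,0,0],[0,0,0,0,0],[0,0,0,0,0],[0,0,0,0,0],[0,0,0,0,0]]'; python3 go.py 0.561 0.0835 0.2 1; python3 -c "
from h import *
c=grab('wrist','w2.png')
i=cv2.imread('pics/w2.png')
for p in [(.561,.0835),(.5532,.1671),(.5454,.2508)]:
  for z,rad,col in((.054,.029,(255,0,255)),(.014,.036,(255,255,0))):
    q=[proj(c,np.r_[p[0]+rad*np.cos(t),p[1]+rad*np.sin(t),z],True) for t in np.linspace(0,6.28,40)]
    cv2.polylines(i,[np.array(q).round().astype(int)],True,col,1)
cv2.imwrite('pics/w2m.png',cv2.resize(i[0:300,220:520],None,fx=2,fy=2))"
```

```text
time: 3.2
ee_pos: [0.5667, 0.0393, 0.1968]
eef_rot: [0.673, 0.74, -0.002, -0.002]
ft_force: [-0.2, 0.3, -0.0]
width: 0.0871
t 3.2 pos [0.5667 0.0393 0.1968] phi 95.4 tilt 0.3 w 0.0871 F [-0.2  0.3 -0. ]
total tool cm [ 4.46 -0.15 -0.32] turn 0.004
```

View pics/w2m.png

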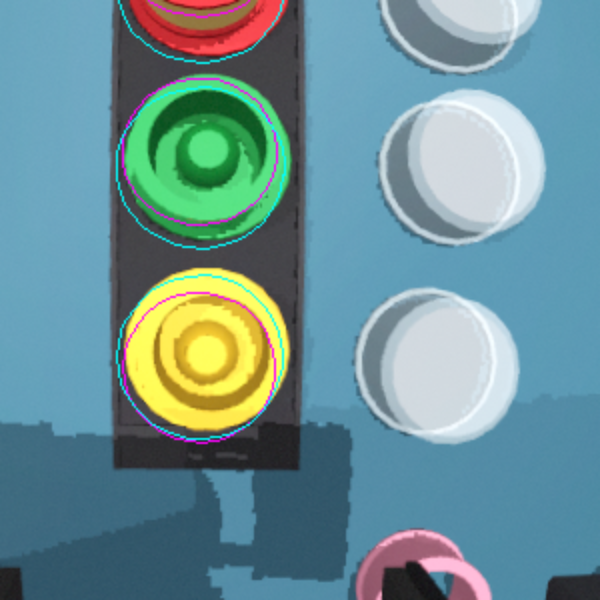

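The model outlines sit about 3 mm short in y and 2 mm short in x of the seen case rims, so I'll shift the tray by (+2, +3) mm. Now descending over gold.

```bash
python3 go.py 0.5625 0.0865 0.10 1; python3 -m jog '[[1.5,0,1,0,0],[1.5,0,2,0,0],[1,0,2,0,0],[0.5,0,2,0,0],[0.2,0,1,0,0],[0,0,0.7,0,0],[0,0,0.5,0,0],[0,0,0,0,0],[0,0,0,0,0],[0,0,0,0,0]]'; python3 go.py 0.5625 0.0865 0.04 1
```

```text
t 3.25 pos [0.5667 0.0394 0.1968] phi 95.4 tilt 0.3 w 0.0869 F [-0.1  0.2  0.6]
total tool cm [4.72 0.08 9.68] turn 0.004
time: 4.25
ee_pos: [0.5635, 0.0898, 0.1043]
eef_rot: [0.672, 0.74, 0.0, -0.001]
ft_force: [-0.0, -0.9, -0.8]
width: 0.0872
t 4.25 pos [0.5635 0.0898 0.1043] phi 95.5 tilt 0.07 w 0.0872 F [-0.  -0.9 -0.8]
total tool cm [-0.33 -0.13  6.43] turn 0.006
```

```bash
python3 -m jog '[[-0.2,-0.1,1.2,0.006,0],[-0.1,0,1.2,0,0],[0,0,1.2,0,0],[0,0,1.2,0,0],[0,0,0.9,0,0],[0,0,0.5,0,0],[0,0,0.2,0,0],[0,0,0,0,0],[0,0,0,0,0],[0,0,0,0,0]]'; python3 go.py 0.5625 0.0865 0.04 1; python3 -c "
from h import *
c=grab('wrist','w3.png')
cv2.imwrite('pics/w3c.png',c['pixels'][100:460,100:540,::-1])"
```

```text
time: 5.25
ee_pos: [0.5629, 0.0862, 0.0347]
eef_rot: [0.675, 0.738, 0.0, -0.0]
ft_force: [-0.7, -0.1, 0.3]
width: 0.0869
t 5.25 pos [0.5629 0.0862 0.0347] phi 95.1 tilt 0.07 w 0.0869 F [-0.7 -0.1  0.3]
total tool cm [ 0.04 -0.04 -0.53] turn -0.001
```

View pics/w3c.png

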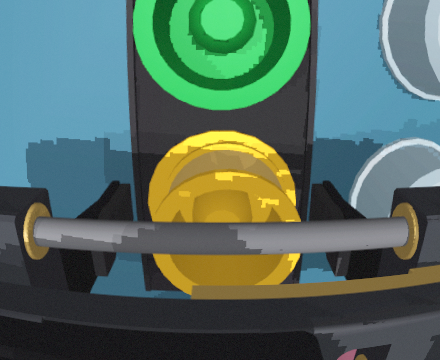

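The fingers straddle the gold spool centrally (crop: spool about x=224, jaws' middle 222). The vertical overshoot is about 9%. I'll raise 5 mm, then close.

```bash
python3 -m jog '[[0,0,-0.3,0,0],[0,0,-0.2,0,0],[0,0,0,0,0.5],[0,0,0,0,1],[0,0,0,0,1],[0,0,0,0,1],[0,0,0,0,1],[0,0,0,0,1],[0,0,0,0,1],[0,0,0,0,1]]' 20; python3 go.py 0.5625 0.0865 0.14 1
```

```text
time: 6.3
ee_pos: [0.5637, 0.0862, 0.0414]
eef_rot: [0.675, 0.738, 0.001, 0.0]
ft_force: [0.1, -0.7, 0.7]
width: 0.058
t 6.3 pos [0.5637 0.0862 0.0414] phi 95.1 tilt 0.13 w 0.058 F [ 0.1 -0.7  0.7]
total tool cm [ 0.05 -0.1  -9.87] turn -0.001
```

Gold is held at 58 mm. Lifting it, and checking the rack fit by overlay in both fixed views.

```bash
python3 -m jog '[[0,0,-1,0,1],[0,0,-1.5,0,1],[0,0,-1.5,0,1],[0,0,-1.5,0,1],[0,0,-1.5,0,1],[0,0,-1,0,1],[0,0,-0.5,0,1],[0,0,0,0,1],[0,0,0,0,1],[0,0,0,0,1]]'; python3 go.py 0.497 -0.1112 0.14 1
python3 - <<'E'
from h import *
from fit import w,ys
p=(.5082,-.2367,.0895); out=[]
for f,(x0,x1,y0,y1),k in(('scene0.png',(200,360,90,230),2.5),('side0.png',(260,420,260,430),2.5)):
    c=load(f); i=cv2.resize(cv2.imread('pics/'+f)[y0:y1,x0:x1],None,fx=k,fy=k,interpolation=cv2.INTER_CUBIC)
    for y in ys:
        q=[(proj(c,w(p,.027*np.cos(t),y+.027*np.sin(t),.023))-(x0,y0)+.5)*k for t in np.linspace(0,6.28,40)]
        cv2.polylines(i,[np.array(q).round().astype(int)],True,(255,0,255),1)
    out.append(cv2.copyMakeBorder(i,0,430-i.shape[0],0,0,0))
cv2.imwrite('pics/rk.png',np.hstack(out))
E
```

```text
time: 7.3
ee_pos: [0.5637, 0.0862, 0.1353]
eef_rot: [0.675, 0.738, 0.002, 0.001]
ft_force: [-1.1, -0.5, -1.3]
width: 0.058
t 7.3 pos [0.5637 0.0862 0.1353] phi 95.1 tilt 0.21 w 0.058 F [-1.1 -0.5 -1.3]
total tool cm [-19.06  -8.4   -0.51] turn -0.001
[ 0.51738272 -0.35638205  0.049     ] [ 0.49650115 -0.10928762  0.049     ] [0.53748937 0.33643297 0.054     ] [0.56004321 0.08500121 0.054     ]
rack [ 0.5082 -0.2367  0.0895] deg 5.13
[[-2.3, -1.2], [-1.5, -0.2], [-1.1, -0.7], [-0.8, -0.5], [-0.6, 0.4], [-0.5, -2.1], [-1.2, -2.2], [-1.3, -2.7]]
[ 0.5195 -0.3622  0.    ]
[ 0.512  -0.2785  0.    ]
[ 0.5045 -0.1948  0.    ]
[ 0.497  -0.1112  0.    ]
tray [0.5493 0.209  0.0928] deg 5.32
[[-1.0, -1.1], [-1.8, 0.8], [0.0, 0.2], [-1.0, -0.4], [-1.8, -0.6], [-1.1, -1.5], [-2.2, -3.0], [-1.8, -1.8]]
[0.5376 0.3344 0.    ]
[0.5454 0.2508 0.    ]
[0.5532 0.1671 0.    ]
[0.561  0.0835 0.    ]
```

View pics/rk.png

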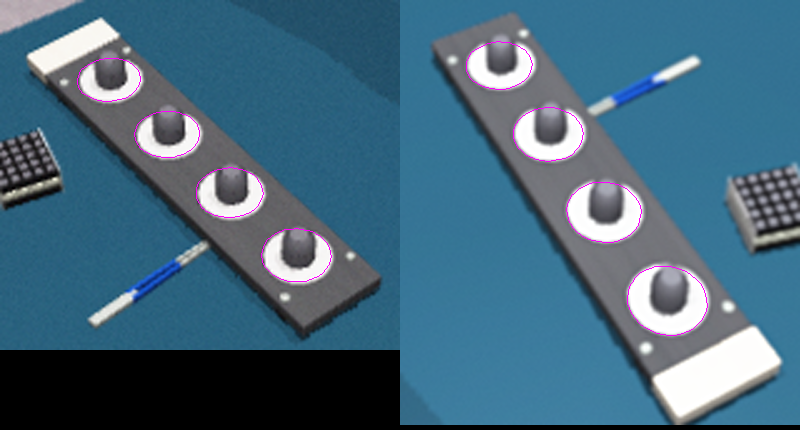

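The rack circles match the collars in both views to within about 1 mm. Carrying gold to post 4.

```bash
python3 -m jog '[[-1.5,-0.6,0,0,1],[-2.5,-1.1,0,0,1],[-3,-1.3,0,0,1],[-3,-1.3,0,0,1],[-3,-1.3,0,0,1],[-2.5,-1.1,0,0,1],[-1.5,-0.6,0,0,1],[-0.5,-0.3,0,0,1],[0,0,0,0,1],[0,0,0,0,1]]'; python3 go.py 0.497 -0.110 0.052 1
```

```text
time: 8.3
ee_pos: [0.4982, -0.099, 0.1286]
eef_rot: [0.674, 0.739, 0.0, -0.004]
ft_force: [0.2, 0.6, -0.6]
width: 0.0581
t 8.3 pos [ 0.4982 -0.099   0.1286] phi 95.3 tilt 0.46 w 0.0581 F [ 0.2  0.6 -0.6]
total tool cm [-1.13 -0.18  7.65] turn 0.002
```

```bash
python3 -m jog '[[-0.6,-0.1,0.5,0,1],[-0.4,-0.1,1,0,1],[-0.1,0,1,0,1],[0,0,0.8,0,1],[0,0,0.4,0,1],[0,0,0,0,1],[0,0,0,0,1],[0,0,0,0,1],[0,0,0,0,1],[0,0,0,0,1]]'; python3 go.py 0.497 -0.110 0.052 1
```

```text
time: 9.3
ee_pos: [0.4978, -0.1068, 0.0877]
eef_rot: [0.671, 0.741, 0.001, -0.005]
ft_force: [0.1, -0.5, -1.4]
width: 0.0583
t 9.3 pos [ 0.4978 -0.1068  0.0877] phi 95.6 tilt 0.56 w 0.0583 F [ 0.1 -0.5 -1.4]
total tool cm [-0.34 -0.09  3.57] turn 0.008
```

```bash
python3 -m jog '[[-0.3,-0.1,0,0.008,1],[-0.1,0,0.5,0,1],[0,0,0.8,0,1],[0,0,0.8,0,1],[0,0,0.7,0,1],[0,0,0.3,0,1],[0,0,0.1,0,1],[0,0,0,0,1],[0,0,0,0,1],[0,0,0,0,1]]'; python3 go.py 0.497 -0.110 0.052 1;  python3 -c "
from h import *
c=grab('side','s1.png')
cv2.imwrite('pics/s1c.png',cv2.resize(c['pixels'][150:430,180:480,::-1],None,fx=2,fy=2))"
```

```text
time: 10.3
ee_pos: [0.4968, -0.111, 0.0526]
eef_rot: [0.675, 0.738, 0.001, -0.005]
ft_force: [0.5, -0.1, -1.1]
width: 0.0582
t 10.3 pos [ 0.4968 -0.111   0.0526] phi 95.1 tilt 0.57 w 0.0582 F [ 0.5 -0.1 -1.1]
total tool cm [0.09 0.03 0.06] turn -0.001
```

View pics/s1c.png

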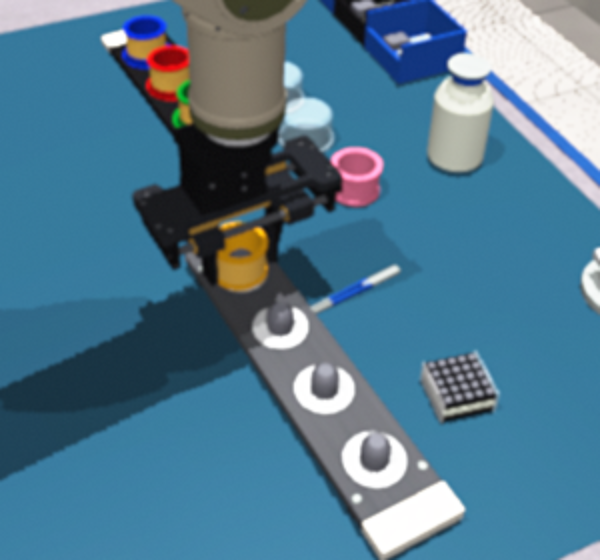

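Gold is over post 4 at crop (241,260), upright, with the post in its bore. Lowering a touch, then releasing and lifting.

```bash
python3 -m jog '[[0,0,0.2,0,1],[0,0,0,0,0],[0,0,0,0,0],[0,0,0,0,0],[0,0,0,0,0],[0,0,-1,0,0],[0,0,-2,0,0],[0,0,-2.5,0,0],[0,0,-2,0,0],[0,0,-1,0,0]]'; python3 go.py 0.5552 0.170 0.13 1
```

```text
time: 11.35
ee_pos: [0.497, -0.111, 0.1403]
eef_rot: [0.674, 0.738, 0.001, -0.005]
ft_force: [0.8, 0.4, -0.3]
width: 0.0869
t 11.35 pos [ 0.497  -0.111   0.1403] phi 95.2 tilt 0.63 w 0.0869 F [ 0.8  0.4 -0.3]
total tool cm [27.45  8.34  1.23] turn -0.0
```

```bash
python3 -m jog '[[2,0.6,0,0,0],[3.5,1,0,0,0],[4,1.2,0,0,0],[4,1.2,0,0,0],[4,1.2,0.2,0,0],[4,1.2,0.2,0,0],[3,1,0.2,0,0],[1.5,0.5,0.2,0,0],[0.6,0.2,0,0,0],[0,0,0,0,0]]'; python3 go.py 0.5552 0.170 0.04 1
```

```text
time: 12.35
ee_pos: [0.5568, 0.169, 0.1371]
eef_rot: [0.677, 0.736, 0.001, -0.003]
ft_force: [-0.1, 0.1, 0.5]
width: 0.0867
t 12.35 pos [0.5568 0.169  0.1371] phi 94.8 tilt 0.41 w 0.0867 F [-0.1  0.1  0.5]
total tool cm [ 0.05 -0.13  9.71] turn -0.006
```

```bash
python3 -m jog '[[0,-0.1,1,0,0],[0,0,2,0,0],[0,0,2,0,0],[0,0,2,0,0],[0,0,1,0,0],[0,0,0.6,0,0],[0,0,0.4,0,0],[0,0,0.2,0,0],[0,0,0,0,0],[0,0,0,0,0]]'; python3 go.py 0.5552 0.170 0.041 1
```

```text
time: 13.35
ee_pos: [0.5569, 0.1587, 0.0412]
eef_rot: [0.681, 0.732, 0.0, -0.001]
ft_force: [0.8, 0.3, 0.7]
width: 0.087
t 13.35 pos [0.5569 0.1587 0.0412] phi 94.2 tilt 0.1 w 0.087 F [0.8 0.3 0.7]
total tool cm [ 1.14 -0.08  0.02] turn -0.018
```

```bash
python3 -m jog '[[0.6,-0.1,0,-0.018,0],[0.4,0,0,0,0],[0.1,0,0,0,0],[0,0,0,0,0],[0,0,0,0,0.5],[0,0,0,0,1],[0,0,0,0,1],[0,0,0,0,1],[0,0,0,0,1],[0,0,0,0,1]]'; python3 go.py 0.5552 0.170 0.13 1
```

```text
time: 14.35
ee_pos: [0.5555, 0.1714, 0.0426]
eef_rot: [0.673, 0.739, 0.001, -0.0]
ft_force: [-0.2, -0.1, 1.0]
width: 0.0587
t 14.35 pos [0.5555 0.1714 0.0426] phi 95.3 tilt 0.15 w 0.0587 F [-0.2 -0.1  1. ]
total tool cm [-0.12 -0.03 -8.74] turn 0.002
```

```bash
python3 -m jog '[[0,0,-1,0,1],[0,0,-1.5,0,1],[0,0,-2,0,1],[0,0,-2,0,1],[0,0,-1.5,0,1],[0,0,-0.5,0,1],[0,0,0,0,1],[0,0,0,0,1],[0,0,0,0,1],[0,0,0,0,1]]'; python3 go.py 0.5045 -0.193 0.13 1
```

```text
time: 15.35
ee_pos: [0.5545, 0.1708, 0.134]
eef_rot: [0.673, 0.739, 0.001, -0.0]
ft_force: [-0.5, -0.2, -1.4]
width: 0.0588
t 15.35 pos [0.5545 0.1708 0.134 ] phi 95.4 tilt 0.09 w 0.0588 F [-0.5 -0.2 -1.4]
total tool cm [-35.75  -8.38   0.34] turn 0.003
```

```bash
python3 -m jog '[[-2,-0.5,0,0,1],[-3.5,-0.8,0,0,1],[-4,-0.9,0,0,1],[-4,-0.9,0,0,1],[-4,-0.9,0,0,1],[-4,-0.9,0,0,1],[-4,-0.9,0,0,1],[-4,-0.9,0,0,1],[-3,-0.8,0,0,1],[-1.5,-0.4,0,0,1]]'; python3 go.py 0.5045 -0.193 0.09 1
```

```text
time: 16.35
ee_pos: [0.5031, -0.1842, 0.1268]
eef_rot: [0.67, 0.742, -0.0, -0.005]
ft_force: [0.0, 0.0, -1.8]
width: 0.0587
t 16.35 pos [ 0.5031 -0.1842  0.1268] phi 95.8 tilt 0.59 w 0.0587 F [ 0.   0.  -1.8]
total tool cm [-0.91  0.07  3.67] turn 0.01
```

```bash
python3 -m jog '[[0,0,0,0.01,1],[-0.3,0.1,0.5,0,1],[-0.2,0,1,0,1],[0,0,1,0,1],[0,0,0.6,0,1],[0,0,0.3,0,1],[0,0,0,0,1],[0,0,0,0,1],[0,0,0,0,1],[0,0,0,0,1]]'; python3 go.py 0.5045 -0.193 0.0535 1
```

```text
time: 17.35
ee_pos: [0.504, -0.1858, 0.0877]
eef_rot: [0.673, 0.739, -0.0, -0.007]
ft_force: [0.8, -1.0, -0.9]
width: 0.0587
t 17.35 pos [ 0.504  -0.1858  0.0877] phi 95.3 tilt 0.82 w 0.0587 F [ 0.8 -1.  -0.9]
total tool cm [-0.75  0.01  3.42] turn 0.003
```

```bash
python3 -m jog '[[-0.5,0,0,0.003,1],[-0.3,0,0,0,1],[0,0,0.5,0,1],[0,0,0.8,0,1],[0,0,0.8,0,1],[0,0,0.6,0,1],[0,0,0.3,0,1],[0,0,0,0,1],[0,0,0,0,1],[0,0,0,0,1]]'; python3 go.py 0.5045 -0.193 0.0525 1
```

```text
time: 18.35
ee_pos: [0.5043, -0.1944, 0.0547]
eef_rot: [0.675, 0.738, -0.0, -0.007]
ft_force: [0.1, 0.3, -2.3]
width: 0.0588
t 18.35 pos [ 0.5043 -0.1944  0.0547] phi 95.1 tilt 0.83 w 0.0588 F [ 0.1  0.3 -2.3]
total tool cm [0.14 0.03 0.23] turn -0.001
```

```bash
python3 -m jog '[[0.1,0,0.3,0,1],[0,0,0,0,0],[0,0,0,0,0],[0,0,0,0,0],[0,0,0,0,0],[0,0,-1,0,0],[0,0,-2,0,0],[0,0,-2.5,0,0],[0,0,-2,0,0],[0,0,-1,0,0]]'; python3 go.py 0.5474 0.2538 0.13 1; python3 -c "
from h import *
c=grab('side','s2.png')
cv2.imwrite('pics/s2c.png',cv2.resize(c['pixels'][130:430,180:480,::-1],None,fx=2,fy=2))"
```

```text
time: 19.35
ee_pos: [0.5052, -0.1937, 0.1419]
eef_rot: [0.674, 0.738, -0.0, -0.007]
ft_force: [0.0, -1.3, -0.2]
width: 0.0872
t 19.35 pos [ 0.5052 -0.1937  0.1419] phi 95.2 tilt 0.84 w 0.0872 F [ 0.  -1.3 -0.2]
total tool cm [44.17  8.26  1.58] turn -0.0
```

View pics/s2c.png

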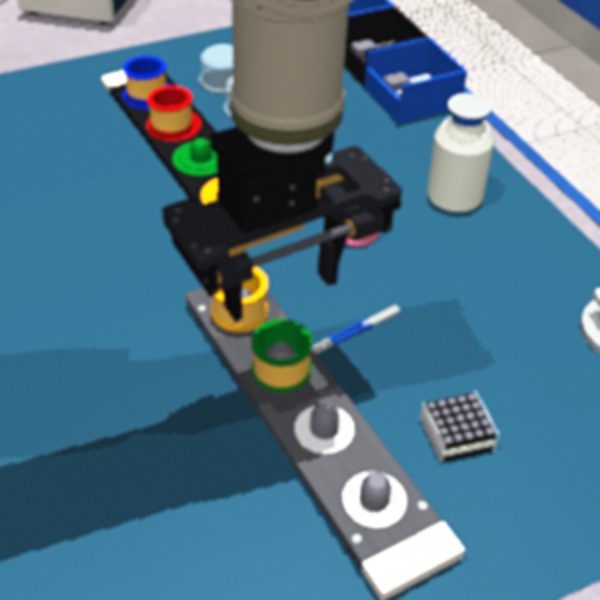

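Gold at crop (240,300) and green at (282,356) are down on posts 4 and 3. Red is next.

```bash
python3 -m jog '[[2,0.4,0,0,0],[4,0.7,0,0,0],[4.8,0.9,0,0,0],[4.8,0.9,0,0,0],[4.8,0.9,0,0,0],[4.8,0.9,0,0,0],[4.8,0.9,0,0,0],[4.8,0.9,0,0,0],[4,0.8,0,0,0],[2,0.4,0,0,0]]'; python3 go.py 0.5474 0.2538 0.041 1
```

```text
time: 20.4
ee_pos: [0.547, 0.2269, 0.1418]
eef_rot: [0.679, 0.734, -0.002, -0.006]
ft_force: [-0.3, -0.4, -0.3]
width: 0.0869
t 20.4 pos [0.547  0.2269 0.1418] phi 94.4 tilt 0.76 w 0.0869 F [-0.3 -0.4 -0.3]
total tool cm [ 2.61  0.37 10.1 ] turn -0.013
```

```bash
python3 -m jog '[[0.5,0.1,0.5,-0.013,0],[1,0.2,1,0,0],[0.8,0,1.3,0,0],[0.2,0,1.3,0,0],[0,0,0.6,0,0],[0,0,0.2,0,0],[0,0,0,0,0],[0,0,0,0,0],[0,0,0,0,0],[0,0,0,0,0]]'; python3 go.py 0.5474 0.2538 0.041 1
```

```text
time: 21.4
ee_pos: [0.5468, 0.2502, 0.0862]
eef_rot: [0.675, 0.738, -0.004, -0.007]
ft_force: [-0.9, 0.5, -0.9]
width: 0.087
t 21.4 pos [0.5468 0.2502 0.0862] phi 95.1 tilt 0.87 w 0.087 F [-0.9  0.5 -0.9]
total tool cm [0.33 0.16 4.52] turn -0.002
```

```bash
python3 -m jog '[[0.3,0.1,0.5,0,0],[0.1,0,1.2,0,0],[0,0,1.2,0,0],[0,0,0.8,0,0],[0,0,0.4,0,0],[0,0,0.1,0,0],[0,0,0,0,0],[0,0,0,0,0],[0,0,0,0,0],[0,0,0,0,0]]'; python3 go.py 0.5474 0.2538 0.041 1;  python3 -c "
from h import *
c=grab('wrist','w4.png')
cv2.imwrite('pics/w4c.png',c['pixels'][100:460,100:540,::-1])"
```

```text
time: 22.4
ee_pos: [0.5468, 0.255, 0.0406]
eef_rot: [0.675, 0.738, -0.003, -0.007]
ft_force: [-0.2, 1.0, 0.5]
width: 0.087
t 22.4 pos [0.5468 0.255  0.0406] phi 95.1 tilt 0.85 w 0.087 F [-0.2  1.   0.5]
total tool cm [-0.12  0.04 -0.04] turn -0.001
```

View pics/w4c.png

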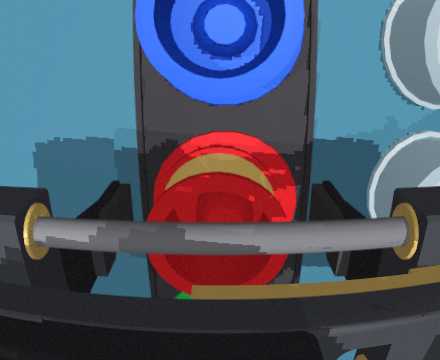

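The red spool sits centrally between the open jaws (crop: spool about x=222). Closing and lifting.

```bash
python3 -m jog '[[0,0,0,0,0.5],[0,0,0,0,1],[0,0,0,0,1],[0,0,0,0,1],[0,0,0,0,1],[0,0,0,0,1],[0,0,-0.5,0,1],[0,0,-1.5,0,1],[0,0,-2,0,1],[0,0,-2,0,1]]' 20; python3 go.py 0.512 -0.2765 0.13 1
```

```text
time: 23.45
ee_pos: [0.5462, 0.2541, 0.1022]
eef_rot: [0.675, 0.738, -0.005, -0.008]
ft_force: [-0.9, -0.9, -1.9]
width: 0.0583
t 23.45 pos [0.5462 0.2541 0.1022] phi 95.1 tilt 1.08 w 0.0583 F [-0.9 -0.9 -1.9]
total tool cm [-52.52  -8.22  -2.83] turn -0.001
```

```bash
python3 -m jog '[[0,0,-1.5,0,1],[-1.5,-0.2,-0.8,0,1],[-3,-0.5,-0.3,0,1],[-4,-0.6,0,0,1],[-4.5,-0.7,0,0,1],[-4.5,-0.7,0,0,1],[-4.5,-0.7,0,0,1],[-4.5,-0.7,0,0,1],[-4.5,-0.7,0,0,1],[-4.5,-0.7,0,0,1]]'; python3 go.py 0.512 -0.2765 0.13 1
```

```text
time: 24.45
ee_pos: [0.5265, -0.1067, 0.1407]
eef_rot: [0.669, 0.743, 0.001, -0.004]
ft_force: [2.0, 1.1, -1.3]
width: 0.0586
t 24.45 pos [ 0.5265 -0.1067  0.1407] phi 96.0 tilt 0.52 w 0.0586 F [ 2.   1.1 -1.3]
total tool cm [-16.75  -3.22   0.94] turn 0.014
```

```bash
python3 -m jog '[[-4,-0.6,0,0.014,1],[-3.5,-0.6,0,0,1],[-3,-0.5,0,0,1],[-2.5,-0.5,0,0,1],[-1.5,-0.4,0.3,0,1],[-0.8,-0.2,1,0,1],[-0.3,0,1,0,1],[0,0,1,0,1],[0,0,0.6,0,1],[0,0,0.2,0,1]]'; python3 go.py 0.512 -0.2765 0.09 1
```

```text
time: 25.45
ee_pos: [0.5112, -0.2744, 0.0999]
eef_rot: [0.676, 0.737, 0.001, -0.003]
ft_force: [0.1, 1.0, -1.8]
width: 0.0579
t 25.45 pos [ 0.5112 -0.2744  0.0999] phi 94.9 tilt 0.33 w 0.0579 F [ 0.1  1.  -1.8]
total tool cm [-0.23  0.07  0.99] turn -0.005
```

```bash
python3 -m jog '[[0,0,0.3,0,1],[-0.1,0.1,0.5,0,1],[0,0,0.3,0,1],[0,0,0.1,0,1],[0,0,0,0,1],[0,0,0,0,1],[0,0,0,0,1],[0,0,0,0,1],[0,0,0,0,1],[0,0,0,0,1]]'; python3 go.py 0.512 -0.2765 0.0515 1
```

```text
time: 26.45
ee_pos: [0.5135, -0.2735, 0.0877]
eef_rot: [0.675, 0.738, 0.002, -0.002]
ft_force: [0.3, 0.1, -1.5]
width: 0.0582
t 26.45 pos [ 0.5135 -0.2735  0.0877] phi 95.1 tilt 0.31 w 0.0582 F [ 0.3  0.1 -1.5]
total tool cm [-0.31 -0.17  3.62] turn -0.003
```

```bash
python3 -m jog '[[-0.3,-0.2,0,0,1],[-0.1,0,0.4,0,1],[0,0,0.8,0,1],[0,0,0.8,0,1],[0,0,0.8,0,1],[0,0,0.4,0,1],[0,0,0.1,0,1],[0,0,0,0,1],[0,0,0,0,1],[0,0,0,0,1]]'; python3 go.py 0.512 -0.2765 0.0515 1
```

```text
time: 27.45
ee_pos: [0.5113, -0.2776, 0.051]
eef_rot: [0.675, 0.738, 0.002, -0.003]
ft_force: [0.1, -0.2, -1.1]
width: 0.0582
t 27.45 pos [ 0.5113 -0.2776  0.051 ] phi 95.1 tilt 0.36 w 0.0582 F [ 0.1 -0.2 -1.1]
total tool cm [ 0.11  0.08 -0.05] turn -0.003
```

```bash
python3 -m jog '[[0,0,0.1,0,1],[0,0,0,0,0],[0,0,0,0,0],[0,0,0,0,0],[0,0,0,0,0],[0,0,-1,0,0],[0,0,-2,0,0],[0,0,-2.5,0,0],[0,0,-2,0,0],[0,0,-1,0,0]]'; python3 go.py 0.5396 0.3374 0.14 1
```

```text
time: 28.45
ee_pos: [0.5114, -0.2778, 0.1401]
eef_rot: [0.675, 0.738, 0.002, -0.003]
ft_force: [0.5, -0.0, 0.2]
width: 0.0871
t 28.45 pos [ 0.5114 -0.2778  0.1401] phi 95.1 tilt 0.39 w 0.0871 F [ 0.5 -0.   0.2]
total tool cm [61.02  8.26  0.41] turn -0.002
```

```bash
python3 -m jog '[[2,0.3,0,0,0],[4,0.5,0,0,0],[4.8,0.7,0,0,0],[4.8,0.7,0,0,0],[4.8,0.7,0,0,0],[4.8,0.7,0,0,0],[4.8,0.7,0,0,0],[4.8,0.7,0,0,0],[4.8,0.6,0,0,0],[4.5,0.6,0,0,0]]'; python3 go.py 0.5396 0.3374 0.09 1
```

```text
time: 29.45
ee_pos: [0.5314, 0.1767, 0.1406]
eef_rot: [0.679, 0.734, 0.0, -0.001]
ft_force: [-0.3, 0.2, 0.5]
width: 0.0871
t 29.45 pos [0.5314 0.1767 0.1406] phi 94.5 tilt 0.17 w 0.0871 F [-0.3  0.2  0.5]
total tool cm [15.94  2.09  5.1 ] turn -0.012
```

```bash
python3 -m jog '[[3.8,0.5,0,-0.012,0],[3.5,0.4,0,0,0],[3,0.4,0,0,0],[2,0.3,0,0,0],[1.3,0.2,0.5,0,0],[0.7,0.1,1,0,0],[0.3,0,1.3,0,0],[0,0,1.2,0,0],[0,0,0.6,0,0],[0,0,0.2,0,0]]'; python3 go.py 0.5396 0.3374 0.09 1
```

```text
time: 30.45
ee_pos: [0.5248, 0.3416, 0.0851]
eef_rot: [0.668, 0.744, -0.002, -0.005]
ft_force: [-0.4, -0.6, 1.0]
width: 0.0872
t 30.45 pos [0.5248 0.3416 0.0851] phi 96.1 tilt 0.63 w 0.0872 F [-0.4 -0.6  1. ]
total tool cm [-0.58  1.42 -0.51] turn 0.016
```

```bash
python3 -m jog '[[-0.1,0.3,0,0.016,0],[-0.3,0.6,0,0,0],[-0.1,0.4,0,0,0],[0,0.1,0,0,0],[0,0,0,0,0],[0,0,0,0,0],[0,0,0,0,0],[0,0,0,0,0],[0,0,0,0,0],[0,0,0,0,0]]'; python3 go.py 0.5396 0.3374 0.041 1;  python3 -c "
from h import *
c=grab('wrist','w5.png')
cv2.imwrite('pics/w5c.png',c['pixels'][100:460,100:540,::-1])"
```

```text
time: 31.45
ee_pos: [0.5422, 0.336, 0.0863]
eef_rot: [0.676, 0.737, -0.001, -0.004]
ft_force: [0.5, -0.3, 0.0]
width: 0.0871
t 31.45 pos [0.5422 0.336  0.0863] phi 94.9 tilt 0.51 w 0.0871 F [ 0.5 -0.3  0. ]
total tool cm [ 0.14 -0.22  4.53] turn -0.005
```

View pics/w5c.png

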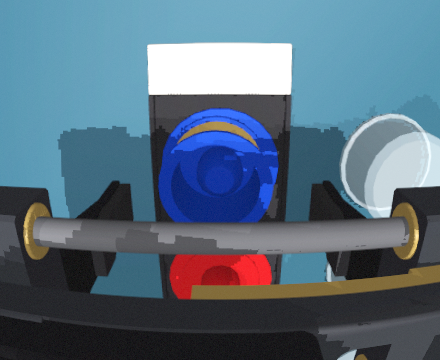

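The blue spool is between the jaws (crop about x=217, jaws' middle 222), so I'll nudge it by about 2 mm and descend.

```bash
python3 -m jog '[[0.1,-0.2,0.5,0,0],[0,-0.1,1.2,0,0],[0,0,1.2,0,0],[0,0,0.8,0,0],[0,0,0.4,0,0],[0,0,0.1,0,0],[0,0,0,0,0],[0,0,0,0,0],[0,0,0,0,0],[0,0,0,0,0]]'; python3 go.py 0.5396 0.3374 0.041 1
```

```text
time: 32.5
ee_pos: [0.5381, 0.3369, 0.0399]
eef_rot: [0.676, 0.737, -0.002, -0.004]
ft_force: [-0.4, 0.4, 0.1]
width: 0.0871
t 32.5 pos [0.5381 0.3369 0.0399] phi 94.9 tilt 0.56 w 0.0871 F [-0.4  0.4  0.1]
total tool cm [ 0.04  0.15 -0.12] turn -0.004
```

```bash
python3 -m jog '[[0,0,0,0,0.5],[0,0,0,0,1],[0,0,0,0,1],[0,0,0,0,1],[0,0,0,0,1],[0,0,0,0,1],[0,0,0,0,1],[0,0,0,0,1],[0,0,0,0,1],[0,0,0,0,1]]' 20; python3 go.py 0.5195 -0.3605 0.13 1
```

```text
time: 33.5
ee_pos: [0.5385, 0.337, 0.0406]
eef_rot: [0.676, 0.737, -0.001, -0.004]
ft_force: [-0.1, 0.2, -0.3]
width: 0.0577
t 33.5 pos [0.5385 0.337  0.0406] phi 94.9 tilt 0.5 w 0.0577 F [-0.1  0.2 -0.3]
total tool cm [-69.29  -7.97  -9.18] turn -0.005
```

```bash
python3 -m jog '[[0,0,-1,0,1],[0,0,-2,0,1],[0,0,-2,0,1],[0,0,-2,0,1],[-1.5,-0.2,-1.5,0,1],[-3,-0.4,-0.5,0,1],[-4,-0.5,0,0,1],[-4.5,-0.5,0,0,1],[-4.5,-0.5,0,0,1],[-4.5,-0.5,0,0,1]]'; python3 go.py 0.5195 -0.3605 0.13 1
```

```text
time: 34.5
ee_pos: [0.5302, 0.1174, 0.1388]
eef_rot: [0.671, 0.742, 0.001, -0.005]
ft_force: [2.3, -0.1, -1.4]
width: 0.0575
t 34.5 pos [0.5302 0.1174 0.1388] phi 95.7 tilt 0.62 w 0.0575 F [ 2.3 -0.1 -1.4]
total tool cm [-47.45  -5.85   0.47] turn 0.009
```

```bash
python3 -m jog '[[-4.5,-0.5,0,0,1],[-4.5,-0.5,0,0,1],[-4.5,-0.5,0,0,1],[-4.5,-0.5,0,0,1],[-4.5,-0.5,0,0,1],[-4.5,-0.5,0,0,1],[-4.5,-0.5,0,0,1],[-4,-0.5,0,0,1],[-3,-0.3,0,0,1],[-1.5,-0.2,0,0,1]]'; python3 go.py 0.5195 -0.3605 0.09 1
```

```text
time: 35.5
ee_pos: [0.5221, -0.3066, 0.144]
eef_rot: [0.672, 0.74, 0.001, -0.001]
ft_force: [-0.4, -0.5, -1.0]
width: 0.0576
t 35.5 pos [ 0.5221 -0.3066  0.144 ] phi 95.5 tilt 0.13 w 0.0576 F [-0.4 -0.5 -1. ]
total tool cm [-5.35 -0.77  5.39] turn 0.005
```

```bash
python3 -m jog '[[-1.5,-0.2,0.3,0.005,1],[-1.8,-0.3,1,0,1],[-1,-0.2,1.3,0,1],[-0.5,0,1.3,0,1],[-0.1,0,0.8,0,1],[0,0,0.4,0,1],[0,0,0,0,1],[0,0,0,0,1],[0,0,0,0,1],[0,0,0,0,1]]'; python3 go.py 0.5195 -0.3605 0.0515 1
```

```text
time: 36.5
ee_pos: [0.5213, -0.3533, 0.0884]
eef_rot: [0.672, 0.741, 0.002, -0.002]
ft_force: [0.0, 0.4, -0.7]
width: 0.0574
t 36.5 pos [ 0.5213 -0.3533  0.0884] phi 95.6 tilt 0.33 w 0.0574 F [ 0.   0.4 -0.7]
total tool cm [-0.72 -0.25  3.69] turn 0.006
```

```bash
python3 -m jog '[[-0.5,-0.2,0,0.006,1],[-0.3,-0.1,0,0,1],[0,0,0.5,0,1],[0,0,0.8,0,1],[0,0,0.8,0,1],[0,0,0.8,0,1],[0,0,0.4,0,1],[0,0,0.1,0,1],[0,0,0,0,1],[0,0,0,0,1]]'; python3 go.py 0.5195 -0.3605 0.0515 1
```

```text
time: 37.5
ee_pos: [0.5188, -0.3621, 0.0512]
eef_rot: [0.674, 0.738, 0.002, -0.002]
ft_force: [0.7, -0.0, -0.8]
width: 0.0577
t 37.5 pos [ 0.5188 -0.3621  0.0512] phi 95.2 tilt 0.34 w 0.0577 F [ 0.7 -0.  -0.8]
total tool cm [ 0.15  0.08 -0.03] turn -0.0
```

```bash
python3 -m jog '[[0,0,0.1,0,1],[0,0,0,0,0],[0,0,0,0,0],[0,0,0,0,0],[0,0,0,0,0],[0,0,-1,0,0],[0,0,-2,0,0],[0,0,-3,0,0],[0,0,-4,0,0],[0,0,-4,0,0]]'; python3 -m jog '[[0,0,-3,0,0],[-3,0,-2,0,0],[-3,0,0,0,0],[-3,0,0,0,0],[-3,0,0,0,0],[-2,0,0,0,0],[-1,0,0,0,0],[0,0,0,0,0],[0,0,0,0,0],[0,0,0,0,0]]'
python3 - <<'E'
from h import *
from fit import w,ys
p=(.5082,-.2367,.0895); out=[]
for n,(x0,x1,y0,y1),k in(('scene',(200,360,70,230),2.5),('side',(260,420,250,420),2.5)):
    c=grab(n,n+'9.png'); i=cv2.resize(np.ascontiguousarray(c['pixels'][y0:y1,x0:x1,::-1]),None,fx=k,fy=k,interpolation=cv2.INTER_CUBIC)
    for y in ys:
        q=[(proj(c,w(p,.029*np.cos(t),y+.029*np.sin(t),.063))-(x0,y0)+.5)*k for t in np.linspace(0,6.28,40)]
        cv2.polylines(i,[np.array(q).round().astype(int)],True,(255,0,255),1)
    out.append(cv2.copyMakeBorder(i,0,430-i.shape[0],0,0,0))
cv2.imwrite('pics/end.png',np.hstack(out))
E
```

```text
time: 38.5
ee_pos: [0.5169, -0.3615, 0.1929]
eef_rot: [0.674, 0.739, 0.002, -0.006]
ft_force: [-0.2, 0.4, 1.0]
width: 0.087
time: 39.5
ee_pos: [0.5346, -0.5147, 0.2623]
eef_rot: [0.673, 0.74, 0.003, 0.004]
ft_force: [0.5, 0.3, 0.5]
width: 0.0874
[ 0.51738272 -0.35638205  0.049     ] [ 0.49650115 -0.10928762  0.049     ] [0.53748937 0.33643297 0.054     ] [0.56004321 0.08500121 0.054     ]
rack [ 0.5082 -0.2367  0.0895] deg 5.13
[[-2.3, -1.2], [-1.5, -0.2], [-1.1, -0.7], [-0.8, -0.5], [-0.6, 0.4], [-0.5, -2.1], [-1.2, -2.2], [-1.3, -2.7]]
[ 0.5195 -0.3622  0.    ]
[ 0.512  -0.2785  0.    ]
[ 0.5045 -0.1948  0.    ]
[ 0.497  -0.1112  0.    ]
tray [0.5493 0.209  0.0928] deg 5.32
[[-1.0, -1.1], [-1.8, 0.8], [0.0, 0.2], [-1.0, -0.4], [-1.8, -0.6], [-1.1, -1.5], [-2.2, -3.0], [-1.8, -1.8]]
[0.5376 0.3344 0.    ]
[0.5454 0.2508 0.    ]
[0.5532 0.1671 0.    ]
[0.561  0.0835 0.    ]
```

View pics/end.png

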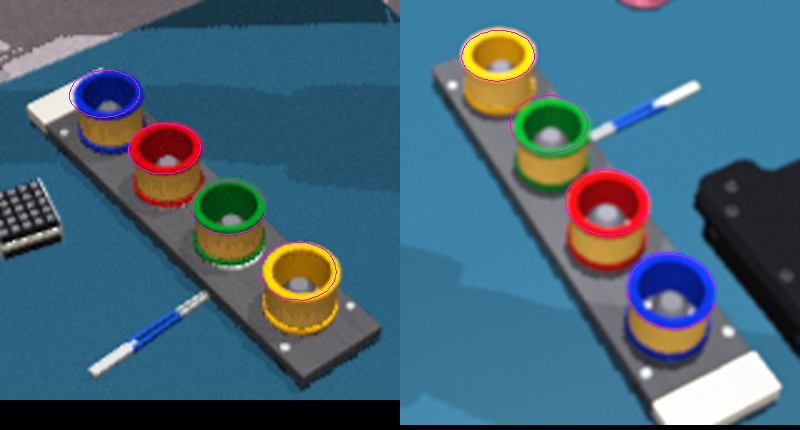

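All four flange circles (drawn for fully seated spools) match to about 3 mm in both views. The order from the white end is blue, red, green, gold, all upright, and the arm is clear. Handing in.

```bash
python3 -c "
from bench import r
s=r.read_state(); print(s['time'],abs(s['joint_vel']).max(),s['ft_force']); print(r.close_job())"
```

```text
39.6 0.0031466291546520335 [-0.16377994 -0.58456299 -0.70264994]
the job is handed in; nothing more can be done
None
```

All four spools are on the rack posts in the tray's order. From the white ends that is blue on post 1, red on 2, green on 3 and gold on 4. I handed the job in at 39.6 s, and no verdict was reported.

**Last checks:** In the final scene and side pictures, each spool's top flange matched the outline for a fully seated spool to about 3 mm. All four stood upright. The arm was clear and still, with only noise on the force reading. I did not measure the final seat heights directly.

**Disagreement:** My tray fit from the two fixed cameras and the wrist camera differed by about 2–3 mm. I used the wrist camera's offset for the grasps. The rack fit agreed with the pictures to about 1 mm.

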